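Start the press screw in its threaded boss and hold it

TASK

On the bench a small screw press stands with its screw only dropped loosely into the threaded boss. Rinse the thread first: push the sprung cap of the pump can beside the press all the way down and let it spring back up; then take the screw by its knurled head and, without lifting it out of the boss, turn it backward (anticlockwise seen from above) until you feel its thread drop, and turn it forward (clockwise) about one turn so that it is started. Finish while still holding it: keep the head gripped and the screw upright, because the pressure pad is to be fitted underneath, and leave the other things on the bench where they are.

Things in the scene. Friction and masses are not known exactly. Their poses are not given: they have to be found in the camera images.
- press: Fixed grey C-frame screw press. Origin on the bench under the bore axis of its boss; x points from the bore axis to its column. Base 190 x 130 x 16 mm, column 69 to 103 mm along x from the axis, 44 mm wide, 114 mm tall, and an arm 34 mm wide from the column to the boss, all no higher than the boss mouth.
- press_mouth (a point): Centre of the open top (mouth) of the boss, on the bore axis, 115 mm above the bench; axes as the press. The boss is an upright dark steel tube, 44 mm outer diameter, 34 mm tall, with a right-hand internal thread of 5 mm pitch, minor diameter 19 mm. The thread's upper end lies 4 mm below the mouth at the +x side.
- screw: Steel press screw, loose, about 0.35 kg, 97 mm long, upright in the boss. Origin at its rounded lower tip, z up its axis. Neck 18 mm diameter (0 to 34 mm), right-hand thread 24 mm diameter, 5 mm pitch, 0.8 mm axial play (34 to 77 mm), knurled head (77 to 97 mm). At first it only stands on the end of the boss's thread, tip 38 to 40 mm below the mouth, and may lean a little.
- screw_start (a point): Lower start of the screw's thread, 12 mm from its axis, 35 mm above its tip; goes round with the screw. At first 0.7 to 1.9 rad clockwise (from above) of the press's +x. Turned backward the screw climbs 5 mm per turn; within 0.3 rad past +x it falls by its own weight, tip then about 42 mm below the mouth (3 to 4 mm lower than at first). Gripped tightly it may hang until the grip is eased.
- screw_head (a point): Centre of the round knurled head, 36 mm diameter, 20 mm tall, 87 mm above the screw's tip, at first about 48 mm above the mouth. Grip it from above. After the drop, turning forward draws the screw down 5 mm per turn (one turn: tip about 47 mm below the mouth). Little torque is needed and it keeps its place and angle when let go, so it can be regripped.
- cap_top (a point): Centre of the flat top of the pump can's sprung cap, a black disc 32 mm diameter, 12 mm tall, 138 mm above the bench when up, 135 mm from the bore axis on the press's -y side. The can (62 mm diameter) is fixed in a foot; its thin brass spout runs 119 mm above the bench to the rim of the mouth. Press straight down with closed fingers.
- cap (a joint): Travel of the pump cap: 0 up, 0.010 m fully down. The spring takes 1.5 N to start and 5 N fully down; the cap returns by itself.
- pad: Bystander: round steel pressure pad of the press, 40 mm diameter, 18 mm tall, to the +y side of the press base. Origin at its underside.
- heatsink: Bystander: finned aluminium heatsink 40 x 50 x 26 mm in front of the press base. Origin at its underside.
- tin: Bystander: round tin of rosin, 60 mm diameter, 22 mm tall, near the multimeter. Origin at its underside.
- spool: Bystander: standing solder spool, 60 mm diameter, 46 mm tall. Origin at its underside.
- cutters: Bystander: side cutters, about 150 mm long, 12 mm tall, lying flat. Origin at the underside of the pivot.
- driver: Bystander: screwdriver 170 mm long, lying flat.
- meter: Bystander: hand multimeter lying flat, 150 x 75 x 34 mm. Origin at its underside.
Mind the look-alikes: they are no part of the job. What is shaped like the screw but pink is not meant.

How it is judged:
By the outcome, as a careful person would: the job done as asked, in the order asked, and still so for the second after the job is handed in, while the arm keeps its last pose, push and grip.
It also fails if it takes over 64 s, if anything falls off the work surface, if the arm or the gripper's body presses on something with over 40 N, if the wrist force passes 120 N, or if a joint passes its speed limit or range.

ROBOT

A 7-joint arm with a two-finger parallel gripper is mounted at the origin on the work surface. World frame = base frame: x ahead of the robot, y to its left, z up, the work surface at z = 0. Lengths are in m, angles in rad, forces in N, time in s.
With the tool pointing down it reaches from about 0.4 to 0.85 m from the base axis. Payload 4.5 kg.
Tool frame: the origin (TCP) lies at the very end of the fingers, on their centre line; the grasp point (between the pads) lies 19 mm behind it (r.grip_point_offset is the distance from the TCP to the grasp point, in m); z points along the fingers, y is the line along which they close (so a half turn about z gives the same grasp; the last joint's range is limited). The gripper opens to 88 mm and grips with 3 to 60 N. Pads are 18 mm wide; open, the fingers measure 123 mm over their backs; the gripper's body (75 mm by 187 mm) begins 45 mm behind the grasp point.
Start: joints at [1.335, 0.689, -0.195, 1.565, 0.157, 0.902, -0.215], TCP at [0.167, -0.602, 0.239] pointing down, gripper open.
Joint ranges: [-3.01, 3.01], [-0.46, 2.08], [-1.47, 1.51], [0.13, 2.56], [-1, 4.14], [0.04, 2.09], [-2.66, 2.66]. Speed limits (rad/s): [2.57, 2.57, 3.14, 3.14, 3.14, 3.14, 3.14].

INTERFACE

Orientations are given as a unit quaternion [x, y, z, w].
In Python, from plant import r gives the robot as it stands.
- The arm moves only by the tool carry_out, never from a script. Its argument "rows" is a list of rows, each a list of 3 entries, a list of its own where there are three numbers: the shift along the tool's x, y, z in cm, then the turn, a rotation vector about the tool's x, y, z in degrees, then the closure, from 0 (fully open) to 1 (shut). A call has 1 to 12 rows; each row is the pose to reach, as a shift and turn from the pose commanded when the call began, along the tool's axes at that moment; what a row does not reach only later rows make up. A row lasts 1/10 s, in which the tool goes at most 50 mm and 8.59 degrees, less where a joint would pass 70% of its speed; a pose out of reach is approached as far as the arm can. A call with a gripper value outside its range is refused whole. The fingers move at their own pace and stop on an object; "newtons" is the grip in N (left out, the last holds). Time passes only in rows, so rows that repeat a pose let the fingers close. It gives the time, the measured TCP pose, the force, the opening and the grip force at its end, in the units of the state.
- r.get_state(): the state, without advancing time (a new reading comes with each control period).
- r.snapshot(name): name is "scene" or "side" or "wrist"; returns a dict with "image" (420x560x3 uint8, red, green, blue), "fx", "fy", "cx", "cy" (pixels), "dist_coeffs" ([k1, k2, p1, p2, k3] as OpenCV has them; the pictures are not rectified), "pose" (4x4, takes a point from camera to world coordinates). Camera axes: x right, y up, looking along -z (the intrinsics and any distortion apply to the point x, -y, -z); pixel columns grow to the right and rows downward; lengths in m; the calibration is good to about 2 mm. A picture is of the moment at which its call begins. There is no depth.
- r.finish_job(): hands the job in; it is judged then, once.
The state is a dict: "clock": time; "q": joint angles; "qd": joint speeds; "joint_torque": joint torques, N m; "tool_pos": TCP position; "eef_rot": TCP orientation; "contact_force": force on the tool from outside, world axes, zero at the start; "moment": the same for the moment, N m; "opening": opening from 0.0 (shut) to 1.0 (fully open); "finger_force": force on a finger pad.
Only numpy, scipy, OpenCV 4.12 (cv2) and the standard library are available. Lean on these libraries where they do the work, as an engineer would, in place of code of your own. Each camera call takes 0.05 s, during which the arm holds its last target. There are 200 camera calls.

## Working session

There is one attempt and no reset: what is moved stays moved. The work goes in short steps, Python scripts to look and compute and a tool call to move; the robot and the scene stay as the last step left them, time stands still between calls to the robot, and variables do not carry over. Pictures are saved under pics/ and viewed, at most 10 in all, crops included, and the job is handed in when it is done.

Besides the shell and the picture viewer there is one more tool, called after "Request:" in YAML: its name, and indented under it one key for each argument. carry_out: Moves the arm, as the interface text tells. Its arguments: {"type":"object","properties":{"rows":{"type":"array"},"newtons":{"type":"number"}},"required":["rows"]}

```bash
ls; mkdir -p pics; cat > h.py <<'E'
import numpy as np,cv2,pickle
from scipy.spatial.transform import Rotation as R
from plant import r
def snap(n,f):
    s=r.snapshot(n); cv2.imwrite('pics/'+f+'.png',s['image'][:,:,::-1]); pickle.dump(s,open('pics/'+f+'.pkl','wb')); return s
def load(f): return pickle.load(open('pics/'+f+'.pkl','rb'))
def K(s): return np.array([[s['fx'],0,s['cx']],[0,s['fy'],s['cy']],[0,0,1.]])
def ray(s,uv):
    p=cv2.undistortPoints(np.array([[uv]],float),K(s),np.array(s['dist_coeffs'],float))[0,0]
    T=np.array(s['pose']); return T[:3,3],T[:3,:3]@np.array([p[0],-p[1],-1])
def atz(s,uv,z):
    o,d=ray(s,uv); return o+d*(z-o[2])/d[2]
def proj(s,P):
    T=np.array(s['pose']); p=(np.atleast_2d(P)-T[:3,3])@T[:3,:3]; p=p*[1,-1,-1]
    return cv2.projectPoints(p,np.zeros(3),np.zeros(3),K(s),np.array(s['dist_coeffs'],float))[0][:,0]
def tri(a,b):
    A=0;B=0
    for o,d in (a,b):
        d=d/np.linalg.norm(d);M=np.eye(3)-np.outer(d,d);A=A+M;B=B+M@o
    return np.linalg.solve(A,B)
E
python3 - <<'E'
from h import *
a=snap('scene','sc');b=snap('side','si')
for s in(a,b): print(np.round(s['pose'],3).tolist(),s['fx'])
st=r.get_state();print({k:np.round(v,3).tolist() for k,v in st.items()})
E
```

```text
pics
[[-0.652, -0.463, 0.601, 1.191], [0.758, -0.406, 0.51, 0.668], [0.008, 0.788, 0.615, 0.853], [0.0, 0.0, 0.0, 1.0]] 459.7337827912972
[[-0.958, 0.16, -0.239, 0.197], [-0.288, -0.544, 0.788, 0.928], [-0.004, 0.823, 0.567, 0.73], [0.0, 0.0, 0.0, 1.0]] 423.84486727733093
{'clock': 0.1, 'q': [1.335, 0.69, -0.195, 1.566, 0.157, 0.902, -0.215], 'qd': [-0.0, -0.002, 0.001, -0.004, 0.001, -0.001, 0.001], 'joint_torque': [-0.004, -52.85, -1.272, -15.384, -0.052, 0.002, 0.0], 'tool_pos': [0.166, -0.602, 0.238], 'eef_rot': [0.991, 0.135, -0.0, -0.001], 'contact_force': [-0.349, -0.346, -0.194], 'moment': [0.01, -0.005, -0.002], 'finger_force': 0.0, 'opening': 0.998}
```

View pics/sc.png

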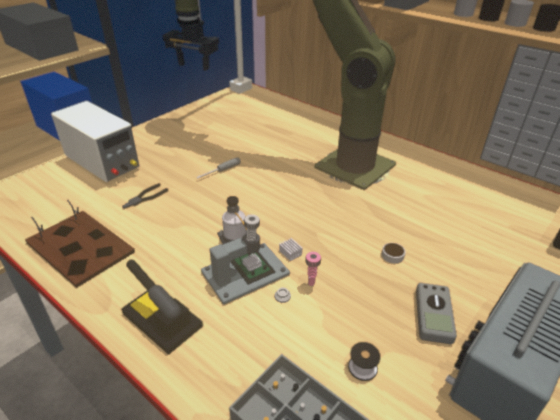

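View pics/si.png

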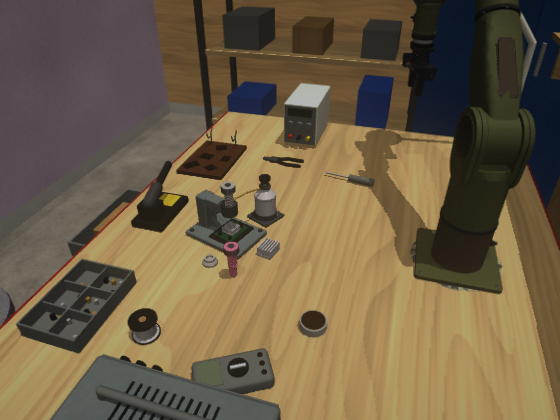

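Scene picture: press at about (245,265), steel screw head (252,222), black pump cap (232,202). Side picture: head (228,188), cap (265,180). There are two screw-shaped things. The steel one stands in the boss, so it is the one meant. The pink one, at scene (313,260) and side (232,250), is the look-alike. I'll confirm this in an enlarged crop.

```bash
python3 - <<'E'
from h import *
a=load('sc')['image'];b=load('si')['image']
c=[cv2.resize(i,None,fx=4,fy=4,interpolation=cv2.INTER_CUBIC) for i in (a[185:310,200:300],b[165:290,180:280])]
cv2.imwrite('pics/crop.png',np.hstack(c)[:,:,::-1])
E
```

```text
(no output)
```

View pics/crop.png

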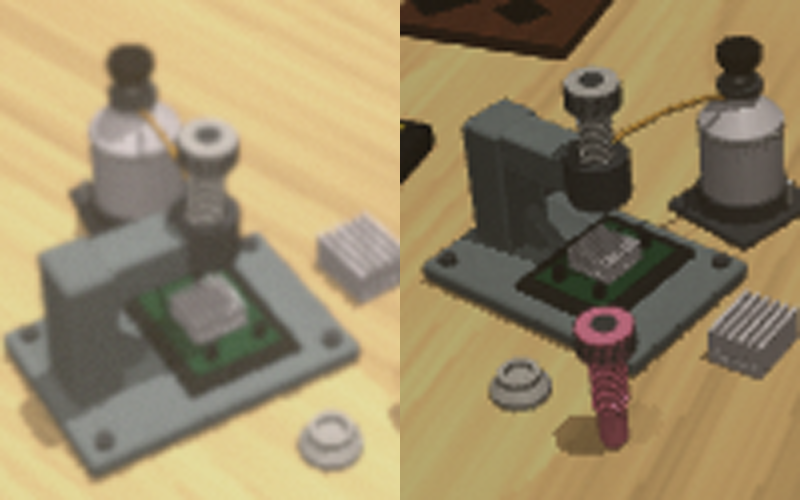

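The crop confirms it: the grey screw stands in the press boss, with its head top at scene (252,219) and side (228,185), while the pink one stands free. The cap top is at scene (232.5,199) and side (264.5,176.5).

```bash
python3 - <<'E'
from h import *
a=load('sc');b=load('si')
for n,p,q,z in(('head',(252,219),(228,185),.173),('cap',(232.5,198.2),(264.5,176),.138)):
    print(n,tri(ray(a,p),ray(b,q)).round(4),atz(a,p,z).round(4),atz(b,q,z).round(4))
for p in((201,269),(225,303.5),(290,273)): print('c',atz(a,p,.016).round(4))
for p in((285.5,229),(337-100,0)): pass
print(atz(b,(186,232),.016).round(4),atz(b,(267,232),.016).round(4))
E
```

```text
head [0.591  0.0803 0.1708] [0.5937 0.0833 0.173 ] [0.5897 0.0823 0.173 ]
cap [ 0.5345 -0.0431  0.1388] [ 0.5339 -0.0437  0.138 ] [ 0.535  -0.0447  0.138 ]
c [ 0.6866 -0.0117  0.016 ]
c [0.7252 0.1148 0.016 ]
c [0.5496 0.1669 0.016 ]
[0.716  0.1108 0.016 ] [0.5003 0.0468 0.016 ]
```

Request:
carry_out:
  rows:
    - [[50,-43.5,0],[0,0,0],1]
    - [[50,-43.5,0],[0,0,0],1]
    - [[50,-43.5,0],[0,0,0],1]
    - [[50,-43.5,0],[0,0,0],1]
    - [[50,-43.5,0],[0,0,0],1]
    - [[50,-43.5,0],[0,0,0],1]
    - [[50,-43.5,0],[0,0,0],1]
    - [[50,-43.5,0],[0,0,0],1]
    - [[50,-43.5,0],[0,0,0],1]
    - [[50,-43.5,0],[0,0,0],1]
    - [[50,-43.5,0],[0,0,0],1]
    - [[50,-43.5,0],[0,0,0],1]

```text
clock: 1.3
tool_pos: [0.4985, -0.1003, 0.2386]
eef_rot: [0.991, 0.135, -0.0, 0.0]
contact_force: [0.9, -1.4, -0.0]
opening: 0.005
finger_force: 0.0
```

```bash
python3 - <<'E'
from h import *
s=snap('wrist','w1');print(r.get_state()['q'],np.round(s['pose'],3).tolist())
print(proj(s,[[.5345,-.044,.138],[.592,.082,.173],[.592,.082,.115]]))
E
```

```text
[ 0.18254402  0.53996042 -0.14320063  1.90704549  0.10279612  0.69567351
 -1.30656635] [[0.268, 0.912, 0.311, 0.579], [-0.964, 0.253, 0.088, -0.078], [0.001, -0.323, 0.946, 0.385], [0.0, 0.0, 0.0, 1.0]]
[[202.58921087 143.063937  ]
 [-30.61630801 -25.2778901 ]
 [ 36.94984265  -0.36373396]]
```

View pics/w1.png

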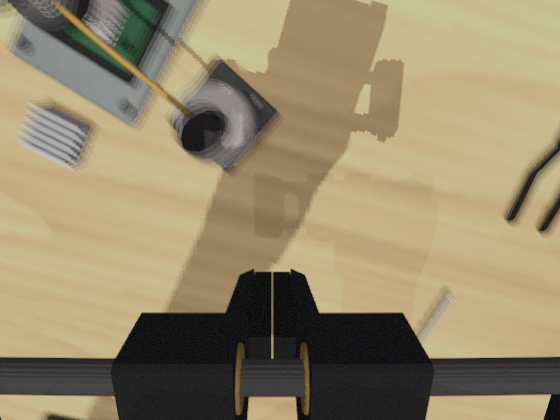

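The wrist picture shows the cap's black disc at about (203,132). My estimate projects to (203,143), so I'll correct the position.

```bash
python3 - <<'E'
from h import *
s=load('w1'); print(atz(s,(203,132),.138),atz(s,(203,134),.132))
st=r.get_state();print(st['tool_pos'],st['eef_rot'],st['qd'])
p=atz(s,(203,132),.138)*.5+np.array([.5345,-.044,.138])*.5
print(p,R.from_quat(st['eef_rot']).inv().apply(p-st['tool_pos'])*100)
E
```

```text
[ 0.54152408 -0.04275117  0.138     ] [ 0.53932938 -0.04217034  0.132     ]
[ 0.50459568 -0.08970018  0.23892344] [ 0.98997007  0.14119368  0.00371472 -0.0031305 ] [ 0.0725582  -0.0215047  -0.04821139  0.03429428 -0.00428652 -0.0380183
  0.1565985 ]
[ 0.53801204 -0.04337558  0.138     ] [ 4.42007747 -3.46145039 10.14706296]
```

Request:
carry_out:
  rows:
    - [[2.1,-1.7,0],[0,0,0],1]
    - [[4.3,-3.4,2],[0,0,0],1]
    - [[4.3,-3.4,5],[0,0,0],1]
    - [[4.3,-3.4,7],[0,0,0],1]
    - [[4.3,-3.4,7],[0,0,0],1]
    - [[4.3,-3.4,7],[0,0,0],1]
    - [[4.3,-3.4,7],[0,0,0],1]

```text
clock: 2.05
tool_pos: [0.531, -0.0583, 0.1698]
eef_rot: [0.991, 0.134, 0.001, 0.0]
contact_force: [0.3, -0.6, -0.2]
opening: 0.004
finger_force: 0.0
```

```bash
python3 - <<'E'
from h import *
s=snap('wrist','w2')
st=r.get_state();print(st['tool_pos'],st['eef_rot'],st['q'],st['contact_force'],np.abs(st['qd']).max())
print(proj(s,[[.536,-.0435,.138]]))
E
```

```text
[ 0.53107729 -0.05826088  0.16990158] [9.90944660e-01 1.34265780e-01 1.15013578e-03 2.40351496e-04] [ 0.08893127  0.6691721  -0.10799118  1.91284786  0.12577102  0.56363878
 -1.40366692] [ 0.31108792 -0.08093633 -0.35394721] 0.004137970612447521
[[245.73245394 242.07072855]]
```

View pics/w2.png

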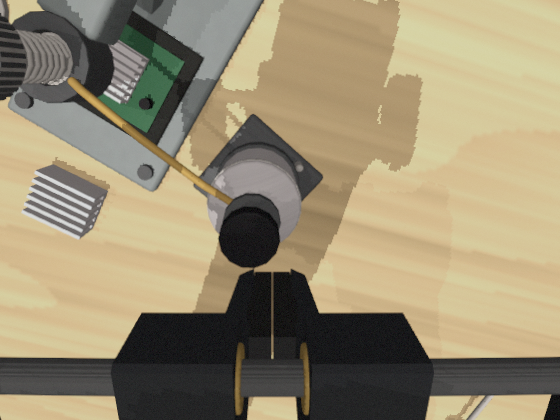

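The cap disc is now centred at about (249,237). The boss mouth ring is at the upper left, centred near (64,57).

```bash
python3 - <<'E'
from h import *
s=load('w2');st=r.get_state();Q=R.from_quat(st['eef_rot']).inv()
p=atz(s,(249,237),.138);print(p,Q.apply(p-st['tool_pos'])*100)
print(atz(s,(64,57),.115), proj(s,[[.592,.082,.115],[.592+.022*.956,.082-.022*.29,.115]]))
E
```

```text
[ 0.53916451 -0.04442318  0.138     ] [ 1.14071765 -1.12118258  3.19181287]
[0.59893597 0.06781593 0.115     ] [[34.58858323 63.55303593]
 [51.19205551 22.69215053]]
```

Request:
carry_out:
  rows:
    - [[1.0,-1.1,1],[0,0,0],1]
    - [[1.0,-1.1,2.4],[0,0,0],1]
    - [[1.0,-1.1,3.0],[0,0,0],1]
    - [[1.0,-1.1,3.4],[0,0,0],1]
    - [[1.0,-1.1,3.7],[0,0,0],1]
    - [[1.0,-1.1,4.0],[0,0,0],1]
    - [[1.0,-1.1,4.2],[0,0,0],1]
    - [[1.0,-1.1,4.3],[0,0,0],1]
    - [[1.0,-1.1,4.3],[0,0,0],1]

```text
clock: 3.0
tool_pos: [0.5374, -0.0438, 0.1282]
eef_rot: [0.991, 0.135, 0.001, -0.0]
contact_force: [-4.9, 3.3, 23.1]
opening: 0.001
finger_force: 11.4
```

Request:
carry_out:
  rows:
    - [[0,0,-2],[0,0,0],1]
    - [[0,0,-5],[0,0,0],1]
    - [[0,0,-9],[0,0,0],1]
    - [[0,0,-11],[0,0,0],0.6]
    - [[3,-3.5,-11],[0,0,0],0]
    - [[6,-7,-11],[0,0,0],0]
    - [[8.7,-10.3,-11],[0,0,0],0]
    - [[8.7,-10.3,-11],[0,0,0],0]
    - [[8.7,-10.3,-11],[0,0,0],0]
    - [[8.7,-10.3,-11],[0,0,0],0]

```text
clock: 4.0
tool_pos: [0.593, 0.0755, 0.2355]
eef_rot: [0.991, 0.133, -0.001, 0.001]
contact_force: [-0.1, -0.2, -0.3]
opening: 0.617
finger_force: 0.0
```

```bash
python3 - <<'E'
from h import *
s=snap('wrist','w3')
st=r.get_state();print(st['tool_pos'],st['eef_rot'],st['q'],st['contact_force'],np.abs(st['qd']).max())
print(proj(s,[[.595,.08,.173],[.595,.08,.115],[.538,-.044,.138],[.538,-.044,.128]]))
E
```

```text
[0.59302604 0.07531576 0.23558491] [ 9.91107302e-01  1.33061203e-01 -4.38771625e-04  9.16231216e-04] [-0.14548494  0.65291792 -0.10220214  1.65671178  0.0858789   0.83736886
 -1.58828497] [ 0.23119174 -0.51697548  0.37012527] 0.006165618831589524
[[264.40252988 230.67445107]
 [265.62420903 202.48008394]
 [402.66046059 321.31342646]
 [398.48728608 313.8826618 ]]
```

View pics/w3.png

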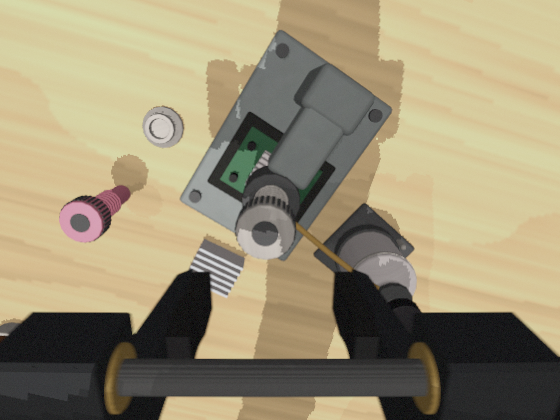

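The head top is at (264.5,232), as predicted. The boss ring behind it is centred near (272,195). I'll check the bore axis against the head.

```bash
python3 - <<'E'
from h import *
s=load('w3')
print(atz(s,(264.5,232),.173))
im=s['image'][140:280,200:330]
cv2.imwrite('pics/c3.png',cv2.resize(im,None,fx=4,fy=4,interpolation=cv2.INTER_CUBIC)[:,:,::-1])
for c in((.595,.08),(.598,.08),(.599,.077)):
  t=np.linspace(0,2*np.pi,9)[:-1]
  q=proj(s,np.c_[c[0]+.022*np.cos(t),c[1]+.022*np.sin(t),0*t+.115]);print(c,q.min(0),q.max(0))
E
```

```text
[0.59419739 0.07972464 0.173     ]
(0.595, 0.08) [236.7809945  174.39267081] [294.07423586 229.2306706 ]
(0.598, 0.08) [237.74671601 170.45479222] [295.21685279 225.65884947]
(0.599, 0.077) [242.0423548  170.22186698] [299.46306892 225.44555059]
```

View pics/c3.png

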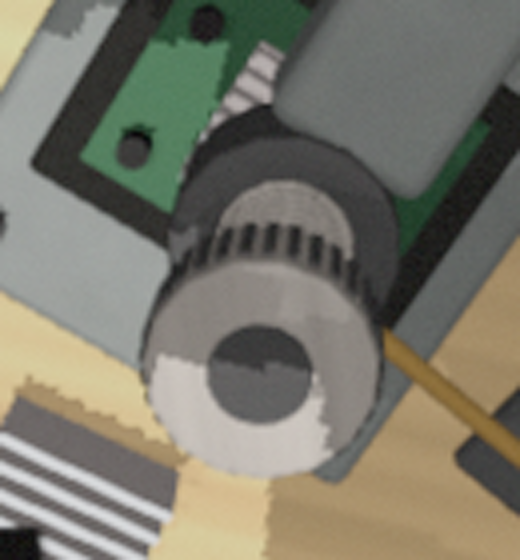

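Request:
carry_out:
  rows:
    - [[0.3,0,3],[0,0,0],0]
    - [[0.3,0,6],[0,0,0],0]
    - [[0.3,0,8],[0,0,0],0]
    - [[0.3,0,9.2],[0,0,0],0]
    - [[0.3,0,9.2],[0,0,0],0.3]
    - [[0.3,0,9.2],[0,0,0],0.5]
    - [[0.3,0,9.2],[0,0,0],0.8]
    - [[0.3,0,9.2],[0,0,0],1]
    - [[0.3,0,9.2],[0,0,0],1]
    - [[0.3,0,9.2],[0,0,0],1]
  newtons: 8

```text
clock: 5.05
tool_pos: [0.5965, 0.0786, 0.1441]
eef_rot: [0.991, 0.135, 0.0, 0.0]
contact_force: [0.1, 0.0, -0.3]
opening: 0.477
finger_force: 0.0
```

Request:
carry_out:
  rows:
    - [[0,0.2,0],[0,0,0],1]
    - [[0,0.2,0],[0,0,0],1]
    - [[0,0.2,0],[0,0,0],1]
    - [[0,0.2,0],[0,0,0],1]

```text
clock: 5.45
tool_pos: [0.5968, 0.0774, 0.144]
eef_rot: [0.991, 0.135, 0.0, -0.0]
contact_force: [-2.5, 2.7, 3.6]
opening: 0.407
finger_force: 8.0
```

Request:
carry_out:
  rows:
    - [[0,0,-0.01],[0,0,-8],1]
    - [[0,0,-0.02],[0,0,-16],1]
    - [[0,0,-0.03],[0,0,-24],1]
    - [[0,0,-0.05],[0,0,-32],1]
    - [[0,0,-0.06],[0,0,-40],1]
    - [[0,0,-0.06],[0,0,-40],1]

```text
clock: 6.05
tool_pos: [0.5964, 0.0768, 0.1442]
eef_rot: [0.885, 0.466, -0.0, -0.001]
contact_force: [-2.1, 3.0, 2.7]
opening: 0.401
finger_force: 8.0
```

```bash
cat > st.py <<'E'
from h import *
st=r.get_state();print({k:np.round(st[k],3).tolist() for k in('clock','tool_pos','contact_force','moment','opening','finger_force')},st['q'][6].round(2), R.from_quat(st['eef_rot']).as_matrix()[:,0].round(3))
E
python3 st.py
```

```text
{'clock': 6.05, 'tool_pos': [0.596, 0.077, 0.144], 'contact_force': [-2.136, 3.041, 2.682], 'moment': [0.579, 0.46, 0.037], 'opening': 0.401, 'finger_force': 7.994} -1.11 [0.567 0.824 0.   ]
```

Request:
carry_out:
  rows:
    - [[0,0,-0.01],[0,0,-8],1]
    - [[0,0,-0.02],[0,0,-16],1]
    - [[0,0,-0.03],[0,0,-22],1]
    - [[0,0,-0.03],[0,0,-22],1]

```text
clock: 6.45
tool_pos: [0.5964, 0.0763, 0.1438]
eef_rot: [0.781, 0.625, -0.001, -0.0]
contact_force: [0.6, 2.0, -3.5]
opening: 0.403
finger_force: 8.0
```

Request:
carry_out:
  rows:
    - [[0,0,-0.01],[0,0,-8],1]
    - [[0,0,-0.02],[0,0,-16],1]
    - [[0,0,-0.03],[0,0,-22],1]
    - [[0,0,-0.03],[0,0,-22],1]

```text
clock: 6.85
tool_pos: [0.5967, 0.0762, 0.1442]
eef_rot: [0.648, 0.762, -0.0, -0.0]
contact_force: [0.4, 1.0, -3.1]
opening: 0.402
finger_force: 8.0
```

```bash
python3 st.py
```

```text
{'clock': 6.85, 'tool_pos': [0.597, 0.076, 0.144], 'contact_force': [0.409, 1.015, -3.081], 'moment': [0.229, -0.038, 0.042], 'opening': 0.402, 'finger_force': 8.001} -0.53 [-0.16   0.987 -0.   ]
```

Request:
carry_out:
  rows:
    - [[0,0,0],[0,0,0],0.57]
    - [[0,0,0],[0,0,0],0.56]
    - [[0,0,0],[0,0,0],0.56]
    - [[0,0,0],[0,0,0],0.56]

```text
clock: 7.25
tool_pos: [0.5971, 0.0765, 0.1451]
eef_rot: [0.647, 0.763, 0.0, 0.0]
contact_force: [0.5, -0.4, 0.4]
opening: 0.437
finger_force: 0.0
```

```bash
python3 st.py; python3 - <<'E'
from h import *
s=snap('side','s2');s0=load('si')
c=[cv2.resize(i['image'][165:240,190:270],None,fx=5,fy=5,interpolation=cv2.INTER_CUBIC) for i in (s0,s)]
cv2.imwrite('pics/c4.png',np.hstack(c)[:,:,::-1])
print(proj(s,[[.595,.078,.153],[.595,.078,.149],[.595,.078,.115]]))
E
```

```text
{'clock': 7.25, 'tool_pos': [0.597, 0.076, 0.145], 'contact_force': [0.524, -0.374, 0.361], 'moment': [-0.035, -0.082, -0.012], 'opening': 0.437, 'finger_force': 0.0} -0.53 [-0.163  0.987 -0.001]
[[227.28470131 190.52347352]
 [227.39727297 191.83820522]
 [228.33775584 202.79933014]]
```

View pics/c4.png

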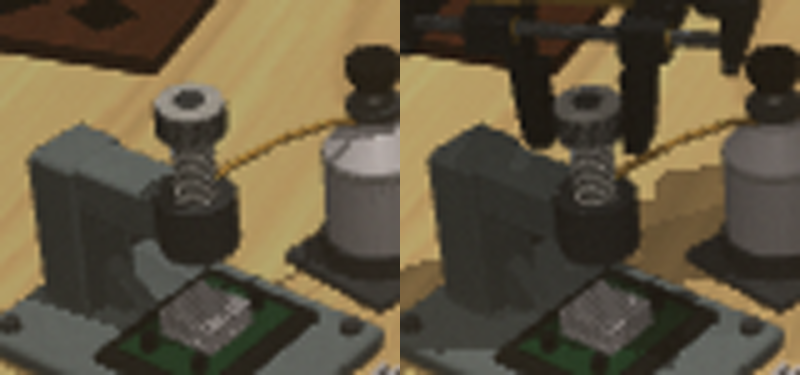

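Before and after the release, the head's lower edge is at crop rows of about 148 and 150. That is less than a 4 mm drop (about 6.5 rows), so I can't call it dropped yet. I'll turn further back.

Request:
carry_out:
  rows:
    - [[0,0,0.1],[0,0,0],1]
    - [[0,0,0.1],[0,0,0],1]
    - [[0,0,0.1],[0,0,0],1]
    - [[0,0,0.1],[0,0,-8],1]
    - [[0,0,0.1],[0,0,-16],1]
    - [[0,0,0.1],[0,0,-21],1]
    - [[0,0,0.1],[0,0,-21],1]
  newtons: 5

```text
clock: 8.0
tool_pos: [0.5976, 0.0771, 0.1446]
eef_rot: [0.496, 0.868, 0.001, 0.001]
contact_force: [0.1, -0.2, 6.0]
opening: 0.403
finger_force: 5.0
```

Request:
carry_out:
  rows:
    - [[0,0,0],[0,0,-8],1]
    - [[0,0,0],[0,0,-16],1]
    - [[0,0,0],[0,0,-21],1]
    - [[0,0,0],[0,0,-21],1]

```text
clock: 8.4
tool_pos: [0.5977, 0.0771, 0.1447]
eef_rot: [0.329, 0.944, 0.001, 0.001]
contact_force: [-0.2, 0.3, 6.5]
opening: 0.403
finger_force: 5.0
```

Request:
carry_out:
  rows:
    - [[0,0,0],[0,0,0],0.57]
    - [[0,0,0],[0,0,0],0.56]
    - [[0,0,0],[0,0,0],0.56]
    - [[0,0,0],[0,0,0],0.56]

```text
clock: 8.8
tool_pos: [0.5966, 0.0765, 0.1436]
eef_rot: [0.33, 0.944, -0.0, -0.0]
contact_force: [-0.7, 0.2, 0.3]
opening: 0.442
finger_force: 0.0
```

```bash
python3 st.py; python3 - <<'E'
from h import *
s=snap('side','s3');w=snap('wrist','w5')
c=[cv2.resize(load(i)['image'][175:215,205:255],None,fx=8,fy=8,interpolation=cv2.INTER_CUBIC) for i in ('s2','s3')]
c=np.hstack(c)
cv2.imwrite('pics/c5.png',c[:,:,::-1])
E
```

```text
{'clock': 8.8, 'tool_pos': [0.597, 0.077, 0.144], 'contact_force': [-0.688, 0.17, 0.331], 'moment': [-0.031, -0.08, 0.006], 'opening': 0.442, 'finger_force': 0.0} 0.05 [-0.782  0.623  0.   ]
```

View pics/c5.png

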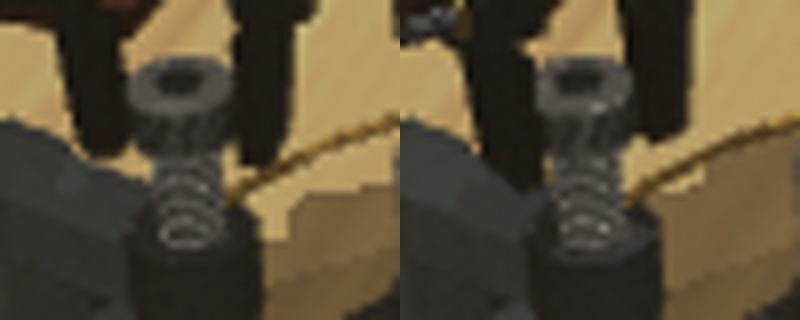

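No drop shows between s2 and s3. The force record (+2.7 N to −3.5 N between 40° and 62°) suggests the support vanished there, so the drop came before s2. I'll check the head height with projected overlays, using my last picture.

```bash
python3 - <<'E'
from h import *
t=np.linspace(0,2*np.pi,60)
def circ(s,im,x0,y0,f,c,rad,z,col):
    q=(proj(s,np.c_[c[0]+rad*np.cos(t),c[1]+rad*np.sin(t),0*t+z])-[x0,y0]+.5)*f
    cv2.polylines(im,[q.astype(np.int32)],True,col,1)
def crop(n,x0,y0,w,h,f,heads):
    s=load(n);im=cv2.resize(s['image'][y0:y0+h,x0:x0+w],None,fx=f,fy=f,interpolation=cv2.INTER_CUBIC)
    for c,z,col in heads: circ(s,im,x0,y0,f,c,.018 if z>.12 else .022,z,col)
    return im
A=(.5945,.0798);B=(.5967,.0767);rd=(255,0,0);gr=(0,255,0);bl=(0,0,255)
m=(B,.115,bl)
for n,c in(('si',A),('s2',B),('s3',B)):
    s=load(n);print(n,[proj(s,[[*c,z]])[0].round(2).tolist() for z in(.17,.174)])
s=load('w5');p=proj(s,[[*B,.170]])[0];print(p,s['fx'])
top=np.hstack([crop('si',210,172,33,37,8,[(A,.173,rd),m]),crop('s2',210,172,33,37,8,[(B,.174,rd),(B,.1695,gr),m]),crop('s3',210,172,33,37,8,[(B,.1745,rd),(B,.1705,gr),m])])
x0=int(min(max(p[0]-130,0),300));y0=int(min(max(p[1]-75,0),270))
bot=crop('w5',x0,y0,264,100,3,[(B,.1745,rd),(B,.1705,gr),m])
bot=bot[:, :792]
cv2.imwrite('pics/c6.png',np.vstack([top,bot])[:600,:,::-1]);print(x0,y0)
E
```

```text
si [[226.71, 185.25], [226.6, 183.91]]
s2 [[226.38, 184.53], [226.27, 183.18]]
s3 [[226.38, 184.53], [226.27, 183.18]]
[273.44122025 324.48064919] 376.18504857047236
143 249
```

View pics/c6.png

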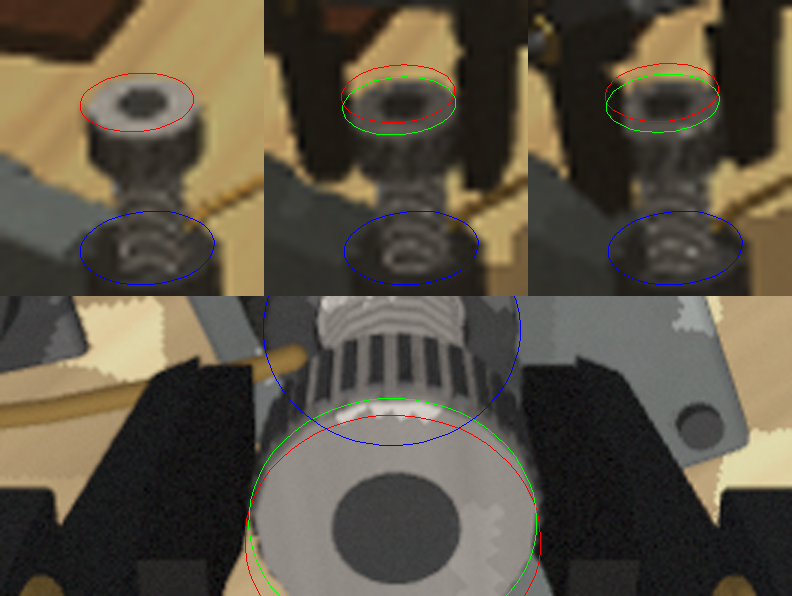

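The green outlines (head top at about 170 mm, the dropped height) match in both the side and wrist views, and the red ones (not dropped) do not. So the thread has dropped, and I've turned about 75° past that point. Next I'll turn the open fingers backward, regrip and turn forward about 430°.

Request:
carry_out:
  rows:
    - [[0,0,0],[0,0,0],0.45]
    - [[0,0,0],[0,0,0],0.45]
    - [[0,0,0],[0,0,-8],0.45]
    - [[0,0,0],[0,0,-16],0.45]
    - [[0,0,0],[0,0,-24],0.45]
    - [[0,0,0],[0,0,-32],0.45]
    - [[0,0,0],[0,0,-40],0.45]
    - [[0,0,0],[0,0,-48],0.45]
    - [[0,0,0],[0,0,-56],0.45]
    - [[0,0,0],[0,0,-64],0.45]
    - [[0,0,0],[0,0,-72],0.45]
    - [[0,0,0],[0,0,-80],0.45]

```text
clock: 10.1
tool_pos: [0.5969, 0.0764, 0.1439]
eef_rot: [-0.356, 0.934, -0.0, -0.0]
contact_force: [1.2, -0.8, -0.1]
opening: 0.551
finger_force: 0.0
```

Request:
carry_out:
  rows:
    - [[0,0,0],[0,0,-8],0.45]
    - [[0,0,0],[0,0,-16],0.45]
    - [[0,0,0],[0,0,-24],0.45]
    - [[0,0,0],[0,0,-32],0.45]
    - [[0,0,0],[0,0,-40],0.45]
    - [[0,0,0.2],[0,0,-40],0.45]
    - [[0,0,0.4],[0,0,-40],0.6]
    - [[0,0,0.4],[0,0,-40],1]
    - [[0,0,0.4],[0,0,-40],1]
    - [[0,0,0.4],[0,0,-40],1]
    - [[0,0,0.4],[0,0,-40],1]
  newtons: 8

```text
clock: 11.2
tool_pos: [0.5967, 0.0764, 0.1397]
eef_rot: [-0.652, 0.758, -0.0, -0.0]
contact_force: [-0.5, 0.3, -2.6]
opening: 0.401
finger_force: 8.0
```

```bash
python3 st.py
```

```text
{'clock': 11.2, 'tool_pos': [0.597, 0.076, 0.14], 'contact_force': [-0.469, 0.348, -2.643], 'moment': [0.127, -0.075, -0.003], 'opening': 0.401, 'finger_force': 8.001} 1.89 [-0.149 -0.989  0.001]
```

Request:
carry_out:
  rows:
    - [[0,0,0.01],[0,0,8],1]
    - [[0,0,0.02],[0,0,16],1]
    - [[0,0,0.03],[0,0,24],1]
    - [[0,0,0.05],[0,0,32],1]
    - [[0,0,0.06],[0,0,40],1]
    - [[0,0,0.07],[0,0,48],1]
    - [[0,0,0.08],[0,0,56],1]
    - [[0,0,0.09],[0,0,64],1]
    - [[0,0,0.1],[0,0,72],1]
    - [[0,0,0.11],[0,0,80],1]
    - [[0,0,0.11],[0,0,80],1]

```text
clock: 12.3
tool_pos: [0.5966, 0.077, 0.1389]
eef_rot: [-0.013, 1.0, -0.0, -0.0]
contact_force: [-0.4, 0.6, -3.0]
opening: 0.403
finger_force: 8.0
```

```bash
python3 st.py
```

```text
{'clock': 12.3, 'tool_pos': [0.597, 0.077, 0.139], 'contact_force': [-0.413, 0.59, -3.046], 'moment': [0.225, -0.105, -0.016], 'opening': 0.403, 'finger_force': 8.004} 0.63 [-1.    -0.025  0.   ]
```

Request:
carry_out:
  rows:
    - [[0,0,0.06],[0,0,8],1]
    - [[0,0,0.09],[0,0,16],1]
    - [[0,0,0.11],[0,0,24],1]
    - [[0,0,0.13],[0,0,32],1]
    - [[0,0,0.14],[0,0,40],1]
    - [[0,0,0.15],[0,0,48],1]
    - [[0,0,0.16],[0,0,56],1]
    - [[0,0,0.17],[0,0,64],1]
    - [[0,0,0.18],[0,0,72],1]
    - [[0,0,0.19],[0,0,80],1]
    - [[0,0,0.19],[0,0,80],1]

```text
clock: 13.4
tool_pos: [0.5968, 0.0776, 0.1373]
eef_rot: [0.632, 0.775, 0.0, 0.0]
contact_force: [-0.5, 1.4, 0.5]
opening: 0.403
finger_force: 8.0
```

```bash
python3 st.py
```

```text
{'clock': 13.4, 'tool_pos': [0.597, 0.078, 0.137], 'contact_force': [-0.496, 1.386, 0.546], 'moment': [0.185, 0.046, -0.031], 'opening': 0.403, 'finger_force': 8.0} -0.53 [-0.202  0.979  0.   ]
```

Request:
carry_out:
  rows:
    - [[0,0,0.01],[0,0,8],1]
    - [[0,0,0.02],[0,0,16],1]
    - [[0,0,0.03],[0,0,24],1]
    - [[0,0,0.05],[0,0,32],1]
    - [[0,0,0.06],[0,0,40],1]
    - [[0,0,0.07],[0,0,48],1]
    - [[0,0,0.08],[0,0,56],1]
    - [[0,0,0.09],[0,0,64],1]
    - [[0,0,0.1],[0,0,72],1]
    - [[0,0,0.11],[0,0,80],1]
    - [[0,0,0.11],[0,0,80],1]

```text
clock: 14.5
tool_pos: [0.5973, 0.0775, 0.1361]
eef_rot: [0.982, 0.189, 0.001, -0.0]
contact_force: [0.7, 1.6, 0.9]
opening: 0.404
finger_force: 8.0
```

```bash
python3 st.py
```

```text
{'clock': 14.5, 'tool_pos': [0.597, 0.078, 0.136], 'contact_force': [0.717, 1.642, 0.922], 'moment': [0.152, -0.111, -0.017], 'opening': 0.404, 'finger_force': 8.0} -1.56 [0.929 0.371 0.001]
```

240° forward so far. I'll ease the grip, turn the open fingers back about 190° and regrip.

Request:
carry_out:
  rows:
    - [[0,0,0],[0,0,0],0.57]
    - [[0,0,0],[0,0,0],0.45]
    - [[0,0,0],[0,0,0],0.45]
    - [[0,0,0],[0,0,-8],0.45]
    - [[0,0,0],[0,0,-16],0.45]
    - [[0,0,0],[0,0,-24],0.45]
    - [[0,0,0],[0,0,-32],0.45]
    - [[0,0,0],[0,0,-40],0.45]
    - [[0,0,0],[0,0,-48],0.45]
    - [[0,0,0],[0,0,-56],0.45]
    - [[0,0,0],[0,0,-64],0.45]
    - [[0,0,0],[0,0,-70],0.45]

```text
clock: 15.7
tool_pos: [0.5968, 0.0762, 0.1357]
eef_rot: [0.696, 0.718, -0.0, 0.0]
contact_force: [-0.6, 0.7, -0.4]
opening: 0.55
finger_force: 0.0
```

```bash
python3 st.py; python3 - <<'E'
from h import *
# head-top height from side-view: correlate head patch s3 -> now is lighting dependent; print best vertical shift
s=snap('side','s4');snap('wrist','w6')
a=cv2.cvtColor(load('s3')['image'],cv2.COLOR_RGB2GRAY);b=cv2.cvtColor(s['image'],cv2.COLOR_RGB2GRAY)
f=8
a,b=[cv2.resize(i,None,fx=f,fy=f,interpolation=cv2.INTER_CUBIC) for i in(a,b)]
T=a[179*f:196*f,223*f:233*f]; S=b[174*f:202*f,220*f:236*f]
m=cv2.matchTemplate(S,T,cv2.TM_CCOEFF_NORMED);_,v,_,l=cv2.minMaxLoc(m)
print(v,(l[0]/f+220-223),(l[1]/f+174-179),'expect 0.33px/mm')
E
```

```text
{'clock': 15.7, 'tool_pos': [0.597, 0.076, 0.136], 'contact_force': [-0.556, 0.708, -0.429], 'moment': [-0.02, -0.12, 0.014], 'opening': 0.55, 'finger_force': 0.0} -0.67 [-0.032  0.999 -0.   ]
0.964851975440979 0.375 1.0 expect 0.33px/mm
```

Request:
carry_out:
  rows:
    - [[0,0,0],[0,0,-8],0.45]
    - [[0,0,0],[0,0,-16],0.45]
    - [[0,0,0],[0,0,-24],0.45]
    - [[0,0,0],[0,0,-32],0.45]
    - [[0,0,0],[0,0,-40],0.45]
    - [[0,0,0],[0,0,-48],0.45]
    - [[0,0,0],[0,0,-56],0.45]
    - [[0,0,0],[0,0,-64],0.45]
    - [[0,0,0],[0,0,-72],0.45]
    - [[0,0,0],[0,0,-80],0.45]
    - [[0,0,0],[0,0,-88],0.45]
    - [[0,0,0],[0,0,-96],0.45]

```text
clock: 17.0
tool_pos: [0.5968, 0.0763, 0.1357]
eef_rot: [-0.067, 0.998, -0.0, -0.0]
contact_force: [0.7, -0.2, -0.1]
opening: 0.548
finger_force: 0.0
```

Request:
carry_out:
  rows:
    - [[0,0,0],[0,0,-8],0.45]
    - [[0,0,0],[0,0,-16],0.45]
    - [[0,0,0],[0,0,-24],0.45]
    - [[0,0,0],[0,0,-24],0.6]
    - [[0,0,0],[0,0,-24],1]
    - [[0,0,0],[0,0,-24],1]
    - [[0,0,0],[0,0,-24],1]
    - [[0,0,0],[0,0,-24],1]

```text
clock: 17.8
tool_pos: [0.5967, 0.0765, 0.1357]
eef_rot: [-0.271, 0.963, -0.0, -0.0]
contact_force: [0.1, 0.3, -1.1]
opening: 0.4
finger_force: 8.0
```

```bash
python3 st.py
```

```text
{'clock': 17.8, 'tool_pos': [0.597, 0.077, 0.136], 'contact_force': [0.054, 0.256, -1.051], 'moment': [0.129, -0.084, 0.033], 'opening': 0.4, 'finger_force': 8.004} 1.08 [-0.853 -0.521  0.001]
```

The head has sunk about 3 mm over the 240°, against 3.3 mm expected, so the thread is engaged. Turning forward another 190°.

Request:
carry_out:
  rows:
    - [[0,0,0.02],[0,0,8],1]
    - [[0,0,0.04],[0,0,16],1]
    - [[0,0,0.05],[0,0,24],1]
    - [[0,0,0.06],[0,0,32],1]
    - [[0,0,0.07],[0,0,40],1]
    - [[0,0,0.08],[0,0,48],1]
    - [[0,0,0.09],[0,0,56],1]
    - [[0,0,0.1],[0,0,64],1]
    - [[0,0,0.11],[0,0,72],1]
    - [[0,0,0.12],[0,0,80],1]
    - [[0,0,0.13],[0,0,88],1]
    - [[0,0,0.14],[0,0,95],1]

```text
clock: 19.0
tool_pos: [0.5967, 0.0769, 0.1344]
eef_rot: [0.529, 0.849, -0.0, -0.0]
contact_force: [-0.6, 1.2, -1.7]
opening: 0.399
finger_force: 8.0
```

Request:
carry_out:
  rows:
    - [[0,0,0.01],[0,0,8],1]
    - [[0,0,0.03],[0,0,16],1]
    - [[0,0,0.04],[0,0,24],1]
    - [[0,0,0.05],[0,0,32],1]
    - [[0,0,0.06],[0,0,40],1]
    - [[0,0,0.07],[0,0,48],1]
    - [[0,0,0.08],[0,0,56],1]
    - [[0,0,0.09],[0,0,64],1]
    - [[0,0,0.1],[0,0,72],1]
    - [[0,0,0.11],[0,0,80],1]
    - [[0,0,0.12],[0,0,88],1]
    - [[0,0,0.13],[0,0,95],1]

```text
clock: 20.2
tool_pos: [0.5965, 0.0775, 0.1331]
eef_rot: [0.983, 0.184, -0.0, -0.0]
contact_force: [0.4, 0.7, -1.3]
opening: 0.402
finger_force: 8.0
```

Request:
carry_out:
  rows:
    - [[0,0,0],[0,0,0],1]
    - [[0,0,0],[0,0,0],1]
    - [[0,0,0],[0,0,0],1]
  newtons: 12

```text
clock: 20.5
tool_pos: [0.5967, 0.0774, 0.1331]
eef_rot: [0.982, 0.187, -0.0, -0.001]
contact_force: [0.0, 2.1, -2.5]
opening: 0.4
finger_force: 12.0
```

```bash
python3 st.py; python3 - <<'E'
from h import *
s=snap('side','s5')
a=cv2.cvtColor(load('s3')['image'],cv2.COLOR_RGB2GRAY);b=cv2.cvtColor(s['image'],cv2.COLOR_RGB2GRAY)
f=8
a,b=[cv2.resize(i,None,fx=f,fy=f,interpolation=cv2.INTER_CUBIC) for i in(a,b)]
for y in (179,181,183):
  T=a[y*f:190*f,223*f:232*f]; S=b[174*f:202*f,220*f:236*f]
  m=cv2.matchTemplate(S,T,cv2.TM_CCOEFF_NORMED);_,v,_,l=cv2.minMaxLoc(m)
  print(v,(l[0]/f+220-223),(l[1]/f+174-y))
E
```

```text
{'clock': 20.5, 'tool_pos': [0.597, 0.077, 0.133], 'contact_force': [0.01, 2.145, -2.549], 'moment': [0.459, 0.183, -0.053], 'opening': 0.4, 'finger_force': 11.989} -1.59 [0.93  0.368 0.   ]
0.9052974581718445 -2.0 -2.0
0.8231399059295654 -2.0 -2.125
0.4353485703468323 4.0 8.75
```

```bash
python3 - <<'E'
from h import *
snap('wrist','w7')
B=(.5967,.0767)
for n in('w5','w6','w7'):
    s=load(n);g=cv2.GaussianBlur(cv2.cvtColor(s['image'],cv2.COLOR_RGB2GRAY),(5,5),0)
    c=proj(s,[[*B,.168]])[0]
    q=cv2.threshold(g[int(c[1])-60:int(c[1])+60,240:310],0,255,cv2.THRESH_BINARY_INV+cv2.THRESH_OTSU)[1]
    k,_,stt,cen=cv2.connectedComponentsWithStats(q)
    print(n,[(stt[i][:5].tolist(),(cen[i]+[240,int(c[1])-60]).round(1).tolist()) for i in range(1,k) if stt[i][4]>500])
    print([proj(s,[[*B,z]])[0].round(1).tolist() for z in(.1725,.1705,.1675,.1645,.1615)])
E
```

```text
w5 [([0, 0, 70, 36, 1651], [275.1, 274.1]), ([13, 47, 44, 37, 1285], [274.5, 326.0]), ([0, 96, 70, 24, 1568], [274.5, 368.8])]
[[273.5, 328.5], [273.4, 325.3], [273.4, 320.6], [273.4, 316.1], [273.4, 311.8]]
w6 [([0, 0, 70, 32, 1438], [275.7, 281.2]), ([10, 43, 45, 38, 1350], [271.8, 332.6]), ([0, 87, 70, 33, 2244], [274.4, 374.5])]
[[272.8, 339.8], [272.8, 336.2], [272.8, 331.1], [272.8, 326.1], [272.7, 321.3]]
w7 [([0, 0, 70, 30, 1280], [275.9, 287.1]), ([10, 40, 44, 38, 1326], [271.3, 336.8]), ([0, 81, 70, 38, 2626], [274.6, 377.3])]
[[272.6, 346.3], [272.5, 342.6], [272.5, 337.2], [272.5, 332.1], [272.5, 327.1]]
```

The force stayed within about 3 N while the tool sank 2.6 mm over the last 190°, so the screw has followed its thread. The total since the drop is about one turn, and the head is held at 12 N. Handing in.

```bash
python3 -c "
from plant import r
print(r.finish_job())"
```

```text
the job is handed in; nothing more can be done
None
```

I handed the job in at about 20.5 s: the pump cap was pushed to its stop and let go (I didn't check its spring-back), and the screw was turned back until its thread dropped. It then went forward about one turn into the thread and is still gripped upright. The drop and the thread start are judged from camera views and forces, not read directly.

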